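# Shut down the packing bench's switch bank

## Task

Shut the packing bench down for the night: put one finger, or the closed gripper, behind the standing levers of the long switch box and sweep all four off in a single drag along the row, without lifting off or leaving the row part-way, but leave the single lever in its own small box on. Then draw the clear cover fully home over the four levers and let go of it, leaving the drum and carton where they are.

Things in the scene. Friction and masses are not known exactly. Their poses are not given: they have to be found in the camera images.
- bank: Long grey switch box, 110 (x) by 340 (y) by 60 mm high, fixed, four levers in a row on its flat top. Origin: centre of its underside, on the bench. y runs along the row (lever 1 at the +y end); -x side faces the robot; z up. On its +x side two aluminium cheeks 98 mm high (x = 60 to 195, y = +-155 mm) carry the sliding cover.
- row (a point): Point on the switch box's top, 60 mm above the bench, midway along the row (x=0, y=+10 mm in the box's frame, same axes). Lever tops stand about 120 mm above the bench when on, 95 mm when off: a fingertip kept 98 to 108 mm above the bench along x=0 catches standing levers and passes over folded ones. Levers fold only towards -y, so drag from +y to -y.
- lever1 (a joint): Lever 1 of the row: weighted steel lever 60 mm long from pivot, 24 mm wide, its round end bar 32 mm wide, 16 mm thick. Pivot axis along the box's x, at x=0, y=+115, z=64 mm in the box's frame. 0 = on (standing, 25 deg from upright towards +y); 1.57 rad = off (folded to -y, 65 deg past upright). Pushed with under 2 N to well past upright (0.6 rad) it drops to off by its own weight; left short of upright it falls back.
- lever2 (a joint): Lever 2 of the row: weighted steel lever 60 mm long from pivot, 24 mm wide, its round end bar 32 mm wide, 16 mm thick. Pivot axis along the box's x, at x=0, y=+45, z=64 mm in the box's frame. 0 = on (standing, 25 deg from upright towards +y); 1.57 rad = off (folded to -y, 65 deg past upright). Pushed with under 2 N to well past upright (0.6 rad) it drops to off by its own weight; left short of upright it falls back.
- lever3 (a joint): Lever 3 of the row: weighted steel lever 60 mm long from pivot, 24 mm wide, its round end bar 32 mm wide, 16 mm thick. Pivot axis along the box's x, at x=0, y=-25, z=64 mm in the box's frame. 0 = on (standing, 25 deg from upright towards +y); 1.57 rad = off (folded to -y, 65 deg past upright). Pushed with under 2 N to well past upright (0.6 rad) it drops to off by its own weight; left short of upright it falls back.
- lever4 (a joint): Lever 4 of the row: weighted steel lever 60 mm long from pivot, 24 mm wide, its round end bar 32 mm wide, 16 mm thick. Pivot axis along the box's x, at x=0, y=-95, z=64 mm in the box's frame. 0 = on (standing, 25 deg from upright towards +y); 1.57 rad = off (folded to -y, 65 deg past upright). Pushed with under 2 N to well past upright (0.6 rad) it drops to off by its own weight; left short of upright it falls back.
- cover (a joint): Clear plastic plate, 100 (x) by 330 (y) by 4 mm, underside 105 mm above the bench, aluminium front edge; slides along the switch box's x. 0 = fully open (back beyond the levers), grows as it is drawn to the box's -x side, 0.125 m = fully home over the four levers (end stop). Starts at 0 to 0.03. Needs about 3 N, stays where left.
- cover_grip (a point): Middle of the top of the cover's upright aluminium grip bar, 145 mm above the bench; bar 20 mm thick (box's x), 120 mm long (box's y), rising 36 mm above the plate, at the plate's middle: x = 125 mm minus the cover's joint value, y = 0 in the box's frame. Axes parallel to the box's.
- single_box: Small separate grey box, 100 by 100 by 60 mm high, fixed 15 mm beyond one end (+y or -y, it varies) of the long switch box, lined up with it, axes parallel. Origin: centre of its underside. It carries one lever that must stay on.
- single_lever (a joint): The small box's lever: like the others but 75 mm long with a 28 mm ball at its end. Pivot axis along x at x=0, y=+15, z=64 mm in the small box's frame. 0 = on (leaning 25 deg towards +y), 1.57 rad = off (towards -y), same drop.
- socket_box: Small grey box of the same size with two round white sockets and no lever, fixed at the other end of the switch box. Origin: centre of its underside.
- tube: Printed cardboard drum, black with a red band, standing upright, 90 mm diameter, 170 mm high; origin at the centre of its underside. Bystander.
- carton: Closed cardboard carton 160 (x) by 120 (y) by 70 mm high; origin at the centre of its underside. Bystander.
Things that resemble listed ones, but are neither listed nor needed, are in the scene too. What is shaped like the single_box but blue is not meant.

How it is judged (in metres and radians):
On the way, in this order (a step that is already met when the one before it is completed fails the run):
1. the first lever (number 1) is off while the last (number 4) is still on (value of joint lever1 above 0.8 rad and value of joint lever4 below 0.8 rad), for 0.05 s.
2. all four levers are fully off (value of joint each of lever1, lever2, lever3, lever4 above 1.45 rad), for 0.2 s.
3. the cover is fully home over the folded levers (all of step 2 and value of joint cover above 0.12 m), for 0.2 s.
At the end, for the whole second after the job is handed in: The four levers of the long box are off (each beyond 1.45 of 1.57 rad), the single lever is still on (below 0.15 rad), the cover is home to within 5 mm of its stop and at rest, and the drum and carton are within 20 mm of where they were (all of step 3 and value of joint single_lever below 0.15 rad and velocity of joint cover below 0.01 m/s and distance of each of tube, carton from where it was at the start of the episode below 0.02 m); the robot touches nothing.
It fails at once if the finger leaves the row (over 95 mm above the box's top, or over 100 mm to either side of the row) while some of the four levers are off and some still on (value of joint any of lever1, lever2, lever3, lever4 above 0.8 rad and value of joint any of lever1, lever2, lever3, lever4 below 0.8 rad and (z of the grasp point in the frame of bank above 0.155 m or x of the grasp point in the frame of bank above 0.1 m or x of the grasp point in the frame of bank below -0.1 m)).
It fails at once if the single lever is moved (by more than 0.4 rad) (value of joint single_lever above 0.4 rad).
It fails at once if the drum or carton is shifted by more than 20 mm or tipped (distance of any of tube, carton from where it was at the start of the episode above 0.02 m or angle between any of tube, carton's own z axis and vertical above 0.2 rad).
It also fails if it takes over 48 s, if anything falls off the work surface, if the arm or the gripper's body presses on something with over 40 N, if the wrist force passes 120 N, or if a joint passes its speed limit or range.

## Robot

A 6-joint arm with a two-finger parallel gripper is mounted at the origin on the work surface. World frame = base frame: x ahead of the robot, y to its left, z up, the work surface at z = 0. Lengths are in mm, angles in degrees, forces in N, time in s.
With the tool pointing down it reaches from about 300 to 850 mm from the base axis. Payload 4.2 kg.
Tool frame: the origin (TCP) lies at the very end of the fingers, on their centre line; the grasp point (between the pads) lies 19 mm behind it (env.grasp_offset is the distance from the TCP to the grasp point, in mm); z points along the fingers, y is the line along which they close (so a half turn about z gives the same grasp; the last joint's range is limited). The gripper opens to 91 mm and grips with 3 to 60 N. Pads are 32 mm wide; open, the fingers measure 118 mm over their backs; the gripper's body (76 mm by 178 mm) begins 60 mm behind the grasp point.
Start: joints at [69.442, 18.312, 89.639, -0, 72.044, -1.146], TCP at [191.107, 542.329, 213.976] pointing down, gripper open.
Joint ranges: [-177.97, 177.97], [-48.28, 115.42], [12.27, 149.76], [-77.06, 257.06], [2.81, 150.46], [-146.56, 146.56]. Speed limits (degrees/s): [147.25, 147.25, 180, 180, 180, 180].

## Interface

Orientations are given as [roll, pitch, yaw] about the fixed x, y, z axes, in that order (R = Rz(yaw) Ry(pitch) Rx(roll)).
In Python, from workcell import env gives the robot as it stands. The module is installed in compiled form; this text tells all that it offers.
- The arm moves only by the tool send_rows, never from a script. Its argument "motion" is a list of rows, each an object of numbers: "tx", "ty", "tz": the shift along the tool's x, y, z in units of 500 mm (1.0 is 500 mm); "rx", "ry", "rz": the turn, a rotation vector about the tool's x, y, z in units of 30 degrees (1.0 is 30 degrees); "gripper": the closure, from -1 (fully open) to 1 (shut). In form: [{"tx": .., "ty": .., "tz": .., "rx": .., "ry": .., "rz": .., "gripper": ..}, ...]. A call has 1 to 12 rows; each row shifts and turns the commanded pose from where the row before left it, along the tool's axes as they then stand; what a row does not reach is not made up. A row lasts 1/8 s, in which the tool goes at most 62.5 mm and 10.7 degrees, less where a joint would pass 70% of its speed; a pose out of reach is approached as far as the arm can. A call with a number of a shift or a turn outside -1 to 1 is refused whole. A call with a gripper value outside its range is refused whole. The fingers move at their own pace and stop on an object; "grip_force" is the grip in N (left out, the last holds). Time passes only in rows, so rows that do not move let the fingers close. It gives the time, the measured TCP pose, the force, the opening and the grip force at its end, in the units of the state.
- env.state(): the state, without advancing time (a new reading comes with each control period).
- env.grab_frame(name): name is "scene" or "top" or "wrist"; returns a dict with "frame" (420x560x3 uint8, red, green, blue), "vertical_fov" (degrees; the focal length in pixels is half the picture's height over the tangent of half this angle, whatever the lens; pixels are square), "cx", "cy" (the principal point, pixels), "rvec" (rotation vector, rad) and "tvec" (3), from world to camera coordinates, as OpenCV has them; the wrist camera has in their place "T_tool_cam" (4x4, takes a point from camera to tool coordinates, whose origin is the TCP and whose axes are the flange's). Camera axes: x right, y down, z forward; pixel columns grow to the right and rows downward; lengths in mm; the calibration is good to about 2 mm. A picture is of the moment at which its call begins: read the wrist's pose just before it. There is no depth.
- env.job_done(): hands the job in; it is judged then, once.
The state is a dict: "time_s": time; "qpos": joint angles; "qvel": joint speeds; "effort": joint torques, N m; "ee_pos": TCP position; "ee_rot": TCP orientation; "force": force on the tool from outside, world axes, zero at the start; "torque": the same for the moment, N m; "gripper_width": finger opening in mm; "gripper_force": force on a finger pad.
Only numpy, scipy, OpenCV 4.12 (cv2) and the standard library are available. Lean on these libraries where they do the work, as an engineer would, in place of code of your own. Each camera call takes 0.05 s, during which the arm holds its last target. There are 200 camera calls.

## Working session

There is one attempt and no reset: what is moved stays moved. The work goes in short steps, Python scripts to look and compute and a tool call to move; the robot and the scene stay as the last step left them, time stands still between calls to the robot, and variables do not carry over. Pictures are saved under pics/ and viewed, at most 10 in all, crops included, and the job is handed in when it is done.

Besides the shell and the picture viewer there is one more tool, called after "Call:" by a JSON object that holds its "api" and its "payload", one argument or row to a line. send_rows: Moves the arm, as the interface text tells. Shifts and turns lie within -1 to 1; 1 stands for 500 mm of shift or 30 degrees of turn. Its arguments: {"type":"object","properties":{"motion":{"type":"array"},"grip_force":{"type":"number"}},"required":["motion"]}

```bash
mkdir -p pics; cat > h.py <<'E'
import numpy as np, cv2
from workcell import env
def grab(n,f):
    d=env.grab_frame(n); cv2.imwrite('pics/'+f,d['frame'][:,:,::-1]); 
    np.save('pics/'+f+'.npy',{k:v for k,v in d.items()},allow_pickle=True); return d
def load(f): return np.load('pics/'+f+'.npy',allow_pickle=True).item()
def K(d):
    h=d['frame'].shape[0]; f=h/2/np.tan(np.radians(d['vertical_fov'])/2)
    return np.array([[f,0,d['cx']],[0,f,d['cy']],[0,0,1.]])
def cast(d,uv,z):
    R=cv2.Rodrigues(np.array(d['rvec'],float))[0]; t=np.array(d['tvec'],float).ravel()
    c=-R.T@t; r=R.T@np.linalg.inv(K(d))@np.array([uv[0],uv[1],1.])
    return c+r*(z-c[2])/r[2]
def proj(d,p):
    R=cv2.Rodrigues(np.array(d['rvec'],float))[0]; t=np.array(d['tvec'],float).ravel()
    q=K(d)@(R@np.array(p,float)+t); return q[:2]/q[2]
E
python3 - <<'E'
from h import *
for n in('scene','top'):
    d=grab(n,n+'1.png'); print(n,{k:v for k,v in d.items() if k!='frame'})
print(env.state(),env.grasp_offset)
E
```

```text
scene {'vertical_fov': 48.16867505908208, 'cx': 286.1099585986498, 'cy': 213.57742940376642, 'rvec': array([ 0.76395238,  2.64747315, -1.04220962]), 'tvec': array([ 449.41329377, -132.86272278, 1706.24398802])}
top {'vertical_fov': 53.00592486349335, 'cx': 280.47246405439165, 'cy': 207.34866028965874, 'rvec': array([ 2.13730593, -2.1080189 ,  0.1463372 ]), 'tvec': array([   8.27649265,  544.51749375, 1333.98553618])}
{'time_s': 0.1, 'qpos': array([ 6.94436370e+01,  1.83481217e+01,  8.96994543e+01, -2.80313162e-03,
        7.20435055e+01, -1.14540666e+00]), 'qvel': array([-0.11009407,  0.03839262, -0.15613481,  0.08222903, -0.12775166,
        0.03856626]), 'effort': array([ 4.72710690e-05, -4.13325870e+01, -2.32507986e+01,  7.30614876e-02,
        4.22227965e-02, -3.33612604e-05]), 'ee_pos': array([190.94754217, 541.89189472, 213.20265199]), 'ee_rot': array([-1.79908883e+02,  8.43984118e-04,  1.60589911e+02]), 'force': array([-0.20435675, -0.44187777, -0.17308067]), 'torque': array([ 0.00781343, -0.06505333,  0.00370998]), 'gripper_force': 0.0, 'gripper_width': 91.28293534768383} 18.8
```

View pics/top1.png

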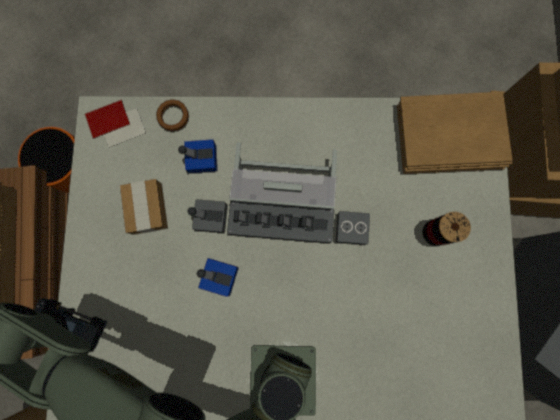

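View pics/scene1.png

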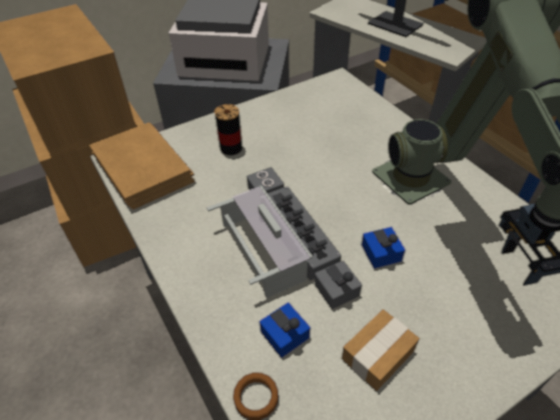

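The top view shows the bank at about (281,221) with the single box at its +y (left) end (208,215). The socket box is at (353,227), the cover grip bar at (283,186), the drum at (446,228) and the carton at (143,206). I'll zoom in on the bank to get its corners.

```bash
python3 - <<'E'
from h import *
d=load('top1.png'); c=d['frame'][135:265,170:390,::-1]
c=cv2.resize(c,None,fx=3.6,fy=3.6,interpolation=cv2.INTER_CUBIC); c=cv2.convertScaleAbs(c,alpha=1.6)
cv2.imwrite('pics/crop1.png',c)
E
```

```text
(no output)
```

View pics/crop1.png

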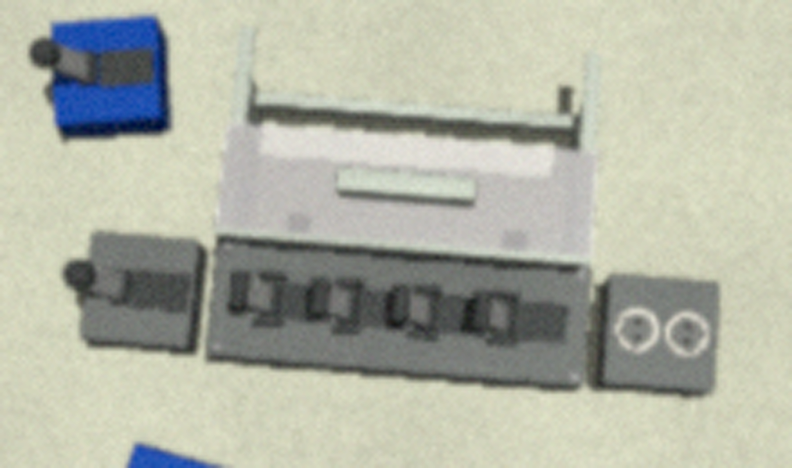

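```bash
python3 - <<'E'
from h import *
d=load('top1.png')
R=cv2.Rodrigues(np.array(d['rvec'],float))[0]; print('cam',-R.T@d['tvec'])
def C(u,v,z): return cast(d,((u+.5)/3.6-.5+170,(v+.5)/3.6-.5+135),z)
for n,u,v,z in [('FL',210,350,60),('FR',583,380,60),('BL',220,240,60),('BR',588,264,60),('gripL',338,180,145),('gripR',474,193,145),('l1',240,293,114),('l2',320,301,114),('l3',400,309,114),('l4',483,316,114),('single BL',93,233,60),('single BR',200,240,60),('sFL',83,342,60),('sFR',196,349,60),('soBL',607,275,60),('soBR',718,283,60),('soFR',712,388,60),('soFL',597,383,60),('coverFL',218,238,107),('coverFR',590,262,107)]:
    print(n,C(u,v,z).round(1))
E
```

```text
cam [ 318.079583    -23.48058625 1405.11894622]
FL [460.  183.1  60. ]
FR [ 437.7 -149.3   60. ]
BL [560.  177.7  60. ]
BR [ 541.8 -154.2   60. ]
gripL [597.7  66.  145. ]
gripR [587.6 -49.8 145. ]
l1 [504.  150.6 114. ]
l2 [497.9  81.3 114. ]
l3 [491.8  12.3 114. ]
l4 [486.6 -59.  114. ]
single BL [565.1 293.6  60. ]
single BR [559.8 195.8  60. ]
sFL [465.6 297.7  60. ]
sFR [460.7 195.7  60. ]
soBL [ 532.  -171.1   60. ]
soBR [ 526.  -269.8   60. ]
soFR [ 432.1 -262.8   60. ]
soFL [ 435.2 -161.6   60. ]
coverFL [553.3 172.5 107. ]
coverFR [ 535.8 -151.3  107. ]
```

Checks: the lever tips span 210 mm as specified, and the grip bar measures 116 mm against 120. That puts the bank origin at about (494, 14) with yaw about -4.3°, and the cover at about 27 mm. Next I turn the tool in line with the row, close the gripper and go above the gap behind lever 1.

Call:
{"api": "send_rows", "payload": {
  "motion": [
    {"rz": -0.25, "gripper": 1},
    {"rz": -0.25, "gripper": 1},
    {"tx": -0.068, "ty": -0.065, "gripper": 1},
    {"tx": -0.068, "ty": -0.065, "gripper": 1},
    {"tx": -0.068, "ty": -0.065, "gripper": 1},
    {"tx": -0.068, "ty": -0.065, "gripper": 1},
    {"tx": -0.068, "ty": -0.065, "gripper": 1},
    {"tx": -0.068, "ty": -0.065, "gripper": 1},
    {"tx": -0.068, "ty": -0.065, "gripper": 1},
    {"tx": -0.068, "ty": -0.065, "gripper": 1},
    {"tx": -0.068, "ty": -0.065, "gripper": 1},
    {"tx": -0.068, "ty": -0.065, "gripper": 1}
  ],
  "grip_force": 20
}}

```text
invalid input at $.motion[0]: expected keys tx, ty, tz, rx, ry, rz, gripper
```

```bash
python3 - <<'E'
from h import *
s=env.state(); print(s['time_s'],s['ee_pos'],s['ee_rot'],s['gripper_width'],s['force'])
d=env.grab_frame('wrist'); cv2.imwrite('pics/w1.png',d['frame'][:,:,::-1]); print({k:v for k,v in d.items() if k!='frame'})
E
```

```text
0.1 [190.94754217 541.89189472 213.20265199] [-1.79908883e+02  8.43984118e-04  1.60589911e+02] 91.28293534768383 [-0.20435675 -0.44187777 -0.17308067]
{'vertical_fov': 67.13076847121032, 'cx': 279.36124291863337, 'cy': 210.84172856100227, 'T_tool_cam': array([[ 7.84692741e-05, -9.55976670e-01, -2.93442670e-01,
         8.36095866e+01],
       [ 9.99999934e-01,  1.79514384e-04, -3.17412235e-04,
        -5.24506121e-01],
       [ 3.56115872e-04, -2.93442626e-01,  9.55976620e-01,
        -1.70162480e+02],
       [ 0.00000000e+00,  0.00000000e+00,  0.00000000e+00,
         1.00000000e+00]])}
```

View pics/w1.png

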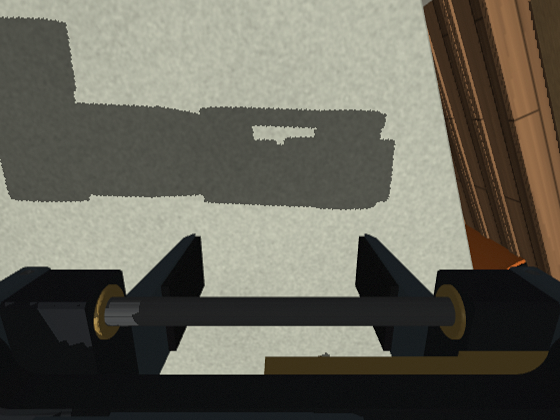

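The call was refused because every key is required; nothing moved. The wrist view shows only the bench and the arm's shadow. Resending with all keys.

Call:
{"api": "send_rows", "payload": {
  "motion": [
    {"tx": 0, "ty": 0, "tz": 0, "rx": 0, "ry": 0, "rz": -0.25, "gripper": 1},
    {"tx": 0, "ty": 0, "tz": 0, "rx": 0, "ry": 0, "rz": -0.25, "gripper": 1},
    {"tx": -0.068, "ty": -0.065, "tz": 0, "rx": 0, "ry": 0, "rz": 0, "gripper": 1},
    {"tx": -0.068, "ty": -0.065, "tz": 0, "rx": 0, "ry": 0, "rz": 0, "gripper": 1},
    {"tx": -0.068, "ty": -0.065, "tz": 0, "rx": 0, "ry": 0, "rz": 0, "gripper": 1},
    {"tx": -0.068, "ty": -0.065, "tz": 0, "rx": 0, "ry": 0, "rz": 0, "gripper": 1},
    {"tx": -0.068, "ty": -0.065, "tz": 0, "rx": 0, "ry": 0, "rz": 0, "gripper": 1},
    {"tx": -0.068, "ty": -0.065, "tz": 0, "rx": 0, "ry": 0, "rz": 0, "gripper": 1},
    {"tx": -0.068, "ty": -0.065, "tz": 0, "rx": 0, "ry": 0, "rz": 0, "gripper": 1},
    {"tx": -0.068, "ty": -0.065, "tz": 0, "rx": 0, "ry": 0, "rz": 0, "gripper": 1},
    {"tx": -0.068, "ty": -0.065, "tz": 0, "rx": 0, "ry": 0, "rz": 0, "gripper": 1},
    {"tx": -0.068, "ty": -0.065, "tz": 0, "rx": 0, "ry": 0, "rz": 0, "gripper": 1}
  ],
  "grip_force": 20
}}

```text
time_s: 1.65
ee_pos: [505.9, 190.8, 213.7]
ee_rot: [180.0, -0.0, 175.6]
force: [-0.5, 0.3, 0.8]
gripper_width: 0.4
gripper_force: 0.0
```

Call:
{"api": "send_rows", "payload": {
  "motion": [
    {"tx": 0, "ty": 0, "tz": 0, "rx": 0, "ry": 0, "rz": 0, "gripper": 1},
    {"tx": 0, "ty": 0, "tz": 0, "rx": 0, "ry": 0, "rz": 0, "gripper": 1}
  ]
}}

```text
time_s: 1.9
ee_pos: [504.6, 192.3, 213.6]
ee_rot: [180.0, -0.1, 175.6]
force: [-0.3, 0.1, 0.2]
gripper_width: 0.3
gripper_force: 0.0
```

```bash
python3 - <<'E'
from h import *
s=env.state(); print(s['time_s'],s['ee_pos'],s['ee_rot'],s['gripper_width'],s['force'])
d=grab('wrist','w2.png')
E
```

```text
1.9 [504.56735976 192.31012415 213.60710398] [ 1.79989483e+02 -6.97744673e-02  1.75563156e+02] 0.28048013363160074 [-0.33925971  0.08292681  0.17328834]
```

View pics/w2.png

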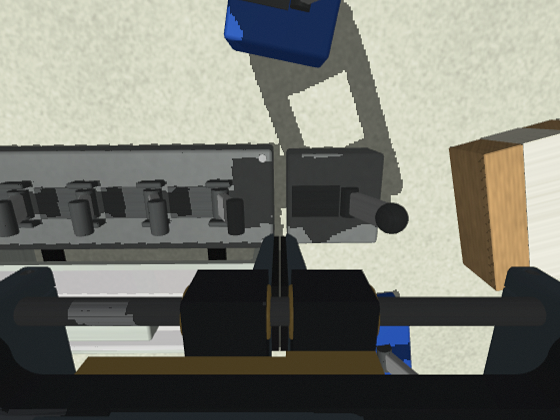

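The wrist view shows the tool over the gap between the bank and the single box. Bank edges are at v≈147 and 243 with its end at u≈276, lever 1's end bar is at about (234,215), and the slot centreline runs at v≈200. I'll cast these for a check.

```bash
python3 - <<'E'
from h import *
from scipy.spatial.transform import Rotation as Ro
d=load('w2.png'); T=np.eye(4);T[:3,:3]=Ro.from_euler('xyz',[179.99,-.07,175.56],degrees=True).as_matrix();T[:3,3]=[504.57,192.31,213.6]
W=T@d['T_tool_cam']; 
a=np.radians(-4.3); ex=np.array([np.cos(a),np.sin(a)]); ey=np.array([-np.sin(a),np.cos(a)])
for n,u,v,z in [('frontend',275,148,60),('front far',5,150,60),('backend',272,243,60),('back far',5,247,60),('slotend',233,202,61),('slot far',40,204,61),('l1barTop',236,202,117),('l2barTop',158,203,117),('l3',80,203,117),('singlefront',288,150,60),('sfar',382,150,60)]:
    r=W[:3,:3]@np.linalg.inv(K(d))@[u,v,1]; c=W[:3,3]; p=c+r*(z-c[2])/r[2]
    q=p[:2]-[494,14]; print(n,p.round(1),'bank',(q@ex).round(1),(q@ey).round(1))
E
```

```text
frontend [453.5 191.3  60. ] bank -53.7 173.8
front far [434.3 -80.9  60. ] bank -52.4 -99.1
backend [556.3 179.6  60. ] bank 49.7 169.8
back far [ 538.2 -115.9   60. ] bank 53.8 -126.3
slotend [506.1 142.5  61. ] bank 2.4 129.0
slot far [492.4 -61.7  61. ] bank 4.1 -75.6
l1barTop [491.5 154.7 117. ] bank -13.0 140.2
l2barTop [487.2  86.6 117. ] bank -12.3 71.9
l3 [481.9  18.5 117. ] bank -12.4 3.6
singlefront [456.5 204.2  60. ] bank -51.7 186.9
sfar [463.8 299.   60. ] bank -51.5 281.9
```

The bank pose is confirmed to within about 3 mm. Descending to 104 mm behind lever 1.

Call:
{"api": "send_rows", "payload": {
  "motion": [
    {"tx": -0.008, "ty": 0, "tz": 0.036, "rx": 0, "ry": 0, "rz": 0, "gripper": 1},
    {"tx": 0, "ty": 0, "tz": 0.048, "rx": 0, "ry": 0, "rz": 0, "gripper": 1},
    {"tx": 0, "ty": 0, "tz": 0.048, "rx": 0, "ry": 0, "rz": 0, "gripper": 1},
    {"tx": 0, "ty": 0, "tz": 0.048, "rx": 0, "ry": 0, "rz": 0, "gripper": 1},
    {"tx": 0, "ty": 0, "tz": 0.039, "rx": 0, "ry": 0, "rz": 0, "gripper": 1},
    {"tx": 0, "ty": 0, "tz": 0, "rx": 0, "ry": 0, "rz": 0, "gripper": 1},
    {"tx": 0, "ty": 0, "tz": 0, "rx": 0, "ry": 0, "rz": 0, "gripper": 1}
  ]
}}

```text
time_s: 2.82
ee_pos: [509.2, 192.7, 105.3]
ee_rot: [180.0, 0.1, 175.7]
force: [0.7, 0.5, 0.4]
gripper_width: 0.3
gripper_force: 0.0
```

Call:
{"api": "send_rows", "payload": {
  "motion": [
    {"tx": 0, "ty": -0.02, "tz": 0.003, "rx": 0, "ry": 0, "rz": 0, "gripper": 1},
    {"tx": 0, "ty": -0.028, "tz": 0, "rx": 0, "ry": 0, "rz": 0, "gripper": 1},
    {"tx": 0, "ty": -0.028, "tz": 0, "rx": 0, "ry": 0, "rz": 0, "gripper": 1},
    {"tx": 0, "ty": -0.028, "tz": 0, "rx": 0, "ry": 0, "rz": 0, "gripper": 1},
    {"tx": 0, "ty": -0.028, "tz": 0, "rx": 0, "ry": 0, "rz": 0, "gripper": 1},
    {"tx": 0, "ty": -0.028, "tz": 0, "rx": 0, "ry": 0, "rz": 0, "gripper": 1},
    {"tx": 0, "ty": -0.028, "tz": 0, "rx": 0, "ry": 0, "rz": 0, "gripper": 1}
  ]
}}

```text
time_s: 3.7
ee_pos: [501.7, 97.2, 102.9]
ee_rot: [180.0, -0.0, 175.6]
force: [-0.4, 2.9, 1.1]
gripper_width: 0.4
gripper_force: 1.1
```

Call:
{"api": "send_rows", "payload": {
  "motion": [
    {"tx": 0, "ty": -0.028, "tz": 0, "rx": 0, "ry": 0, "rz": 0, "gripper": 1},
    {"tx": 0, "ty": -0.028, "tz": 0, "rx": 0, "ry": 0, "rz": 0, "gripper": 1},
    {"tx": 0, "ty": -0.028, "tz": 0, "rx": 0, "ry": 0, "rz": 0, "gripper": 1},
    {"tx": 0, "ty": -0.028, "tz": 0, "rx": 0, "ry": 0, "rz": 0, "gripper": 1},
    {"tx": 0, "ty": -0.028, "tz": 0, "rx": 0, "ry": 0, "rz": 0, "gripper": 1},
    {"tx": 0, "ty": -0.028, "tz": 0, "rx": 0, "ry": 0, "rz": 0, "gripper": 1},
    {"tx": 0, "ty": -0.028, "tz": 0, "rx": 0, "ry": 0, "rz": 0, "gripper": 1},
    {"tx": 0, "ty": -0.028, "tz": 0, "rx": 0, "ry": 0, "rz": 0, "gripper": 1}
  ]
}}

```text
time_s: 4.7
ee_pos: [493.0, -14.6, 102.8]
ee_rot: [-180.0, -0.0, 175.6]
force: [0.3, 0.0, 0.2]
gripper_width: 0.8
gripper_force: 0.2
```

Call:
{"api": "send_rows", "payload": {
  "motion": [
    {"tx": 0, "ty": -0.028, "tz": 0, "rx": 0, "ry": 0, "rz": 0, "gripper": 1},
    {"tx": 0, "ty": -0.028, "tz": 0, "rx": 0, "ry": 0, "rz": 0, "gripper": 1},
    {"tx": 0, "ty": -0.028, "tz": 0, "rx": 0, "ry": 0, "rz": 0, "gripper": 1},
    {"tx": 0, "ty": -0.028, "tz": 0, "rx": 0, "ry": 0, "rz": 0, "gripper": 1},
    {"tx": 0, "ty": -0.028, "tz": 0, "rx": 0, "ry": 0, "rz": 0, "gripper": 1},
    {"tx": 0, "ty": -0.028, "tz": 0, "rx": 0, "ry": 0, "rz": 0, "gripper": 1},
    {"tx": 0, "ty": -0.028, "tz": 0, "rx": 0, "ry": 0, "rz": 0, "gripper": 1},
    {"tx": 0, "ty": -0.028, "tz": 0, "rx": 0, "ry": 0, "rz": 0, "gripper": 1},
    {"tx": 0, "ty": -0.028, "tz": 0, "rx": 0, "ry": 0, "rz": 0, "gripper": 1},
    {"tx": 0, "ty": 0, "tz": 0, "rx": 0, "ry": 0, "rz": 0, "gripper": 1},
    {"tx": 0, "ty": 0, "tz": 0, "rx": 0, "ry": 0, "rz": 0, "gripper": 1}
  ]
}}

```text
time_s: 6.08
ee_pos: [483.5, -139.1, 102.9]
ee_rot: [180.0, -0.0, 175.6]
force: [0.1, -0.1, 1.0]
gripper_width: 0.3
gripper_force: 0.0
```

```bash
python3 - <<'E'
from h import *
d=grab('wrist','w3.png'); e=grab('scene','s2.png')
a=d['frame'][:260]; b=cv2.resize(e['frame'][150:310,190:380],None,fx=2,fy=2,interpolation=cv2.INTER_CUBIC)
o=np.zeros((590,560,3),np.uint8); o[:260]=a; o[265:585,:380]=b; cv2.imwrite('pics/c3.png',o[:,:,::-1])
E
```

```text
(no output)
```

View pics/c3.png

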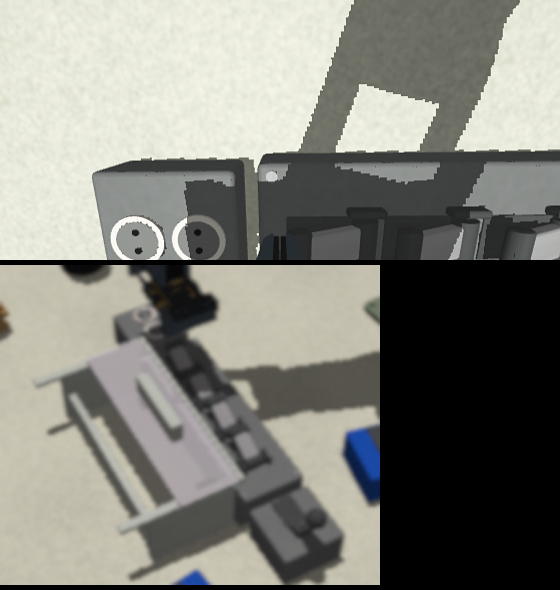

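All four levers are folded and the single lever (lower right of the scene crop) still stands. I'll lift and go above the space behind the grip bar.

Call:
{"api": "send_rows", "payload": {
  "motion": [
    {"tx": 0, "ty": 0, "tz": -0.03, "rx": 0, "ry": 0, "rz": 0, "gripper": 1},
    {"tx": 0, "ty": 0, "tz": -0.05, "rx": 0, "ry": 0, "rz": 0, "gripper": 1},
    {"tx": 0, "ty": 0, "tz": -0.05, "rx": 0, "ry": 0, "rz": 0, "gripper": 1},
    {"tx": 0, "ty": 0, "tz": -0.05, "rx": 0, "ry": 0, "rz": 0, "gripper": 1},
    {"tx": -0.046, "ty": 0.051, "tz": 0, "rx": 0, "ry": 0, "rz": 0, "gripper": 1},
    {"tx": -0.046, "ty": 0.051, "tz": 0, "rx": 0, "ry": 0, "rz": 0, "gripper": 1},
    {"tx": -0.046, "ty": 0.051, "tz": 0, "rx": 0, "ry": 0, "rz": 0, "gripper": 1},
    {"tx": -0.046, "ty": 0.051, "tz": 0, "rx": 0, "ry": 0, "rz": 0, "gripper": 1},
    {"tx": -0.046, "ty": 0.051, "tz": 0, "rx": 0, "ry": 0, "rz": 0, "gripper": 1},
    {"tx": -0.046, "ty": 0.051, "tz": 0, "rx": 0, "ry": 0, "rz": 0, "gripper": 1},
    {"tx": 0, "ty": 0, "tz": 0, "rx": 0, "ry": 0, "rz": 0, "gripper": 1},
    {"tx": 0, "ty": 0, "tz": 0, "rx": 0, "ry": 0, "rz": 0, "gripper": 1}
  ]
}}

```text
time_s: 7.68
ee_pos: [632.5, 2.7, 193.4]
ee_rot: [-180.0, -0.0, 175.6]
force: [-0.1, -0.1, 0.4]
gripper_width: 0.0
gripper_force: 0.0
```

```bash
python3 - <<'E'
from h import *
s=env.state(); print(s['ee_pos'],s['ee_rot'])
grab('wrist','w4.png')
E
```

```text
[632.45389884   2.71526154 193.44049951] [-1.79981700e+02 -9.71992525e-03  1.75618623e+02]
```

View pics/w4.png

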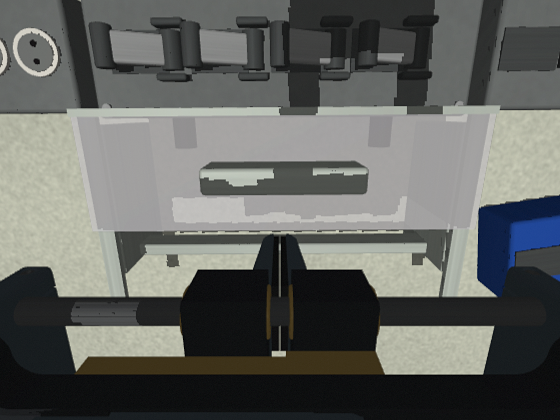

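The levers lie folded under the row. The grip bar spans u 200–368, v 163–194, and the fingertips are at (280,238) behind it. I'll check the bar's position from here.

```bash
python3 - <<'E'
from h import *
from scipy.spatial.transform import Rotation as Ro
d=load('w4.png'); T=np.eye(4);T[:3,:3]=Ro.from_euler('xyz',[180,0,175.62],degrees=True).as_matrix();T[:3,3]=[632.45,2.7,193.4]
W=T@d['T_tool_cam']
for n,u,v,z in [('top front',284,163,145),('top back?',284,175,145),('back top?',284,193,145),('back bottom',284,194,109),('L',200,178,145),('R',368,178,145),('plate back',284,230,109),('plate front',284,109,107),('crossbar',284,240,98),('crossbar2',284,253,98)]:
    r=W[:3,:3]@np.linalg.inv(K(d))@[u,v,1]; c=W[:3,3]; p=c+r*(z-c[2])/r[2]
    a=T[:3,:3].T@(p-T[:3,3]); print(n,p.round(1),'tool',a.round(1))
E
```

```text
top front [581.6   9.2 145. ] tool [51.2  2.6 48.4]
top back? [589.9   8.6 145. ] tool [42.8  2.7 48.4]
back top? [602.8   7.7 145. ] tool [29.9  2.7 48.4]
back bottom [612.5   7.5 109. ] tool [20.2  3.3 84.4]
L [587.6 -50.1 145. ] tool [ 40.7 -56.1  48.4]
R [596.5  67.1 145. ] tool [40.7 61.5 48.4]
plate back [644.2   5.2 109. ] tool [-11.6   3.4  84.4]
plate front [545.7  12.4 107. ] tool [87.2  3.  86.4]
crossbar [657.9   4.4  98. ] tool [-25.3   3.6  95.4]
crossbar2 [670.7   3.5  98. ] tool [-38.1   3.7  95.4]
```

Call:
{"api": "send_rows", "payload": {
  "motion": [
    {"tx": 0, "ty": 0.006, "tz": 0.03, "rx": 0, "ry": 0, "rz": 0, "gripper": 1},
    {"tx": 0, "ty": 0, "tz": 0.04, "rx": 0, "ry": 0, "rz": 0, "gripper": 1},
    {"tx": 0, "ty": 0, "tz": 0.04, "rx": 0, "ry": 0, "rz": 0, "gripper": 1},
    {"tx": 0, "ty": 0, "tz": 0.034, "rx": 0, "ry": 0, "rz": 0, "gripper": 1},
    {"tx": 0, "ty": 0, "tz": 0, "rx": 0, "ry": 0, "rz": 0, "gripper": 1},
    {"tx": 0, "ty": 0, "tz": 0, "rx": 0, "ry": 0, "rz": 0, "gripper": 1}
  ]
}}

```text
time_s: 8.48
ee_pos: [633.5, 5.6, 121.5]
ee_rot: [180.0, 0.1, 175.6]
force: [0.7, -0.8, 0.2]
gripper_width: 0.5
gripper_force: 0.0
```

Call:
{"api": "send_rows", "payload": {
  "motion": [
    {"tx": 0.018, "ty": 0, "tz": 0, "rx": 0, "ry": 0, "rz": 0, "gripper": 1},
    {"tx": 0.018, "ty": 0, "tz": 0, "rx": 0, "ry": 0, "rz": 0, "gripper": 1},
    {"tx": 0.018, "ty": 0, "tz": 0, "rx": 0, "ry": 0, "rz": 0, "gripper": 1},
    {"tx": 0.018, "ty": 0, "tz": 0, "rx": 0, "ry": 0, "rz": 0, "gripper": 1},
    {"tx": 0.018, "ty": 0, "tz": 0, "rx": 0, "ry": 0, "rz": 0, "gripper": 1}
  ]
}}

```text
time_s: 9.1
ee_pos: [588.3, 9.0, 121.7]
ee_rot: [-180.0, 0.1, 175.6]
force: [3.1, -1.4, 2.6]
gripper_width: 0.4
gripper_force: 1.7
```

Call:
{"api": "send_rows", "payload": {
  "motion": [
    {"tx": 0.018, "ty": 0, "tz": 0, "rx": 0, "ry": 0, "rz": 0, "gripper": 1},
    {"tx": 0.018, "ty": 0, "tz": 0, "rx": 0, "ry": 0, "rz": 0, "gripper": 1},
    {"tx": 0.018, "ty": 0, "tz": 0, "rx": 0, "ry": 0, "rz": 0, "gripper": 1},
    {"tx": 0.018, "ty": 0, "tz": 0, "rx": 0, "ry": 0, "rz": 0, "gripper": 1},
    {"tx": 0.018, "ty": 0, "tz": 0, "rx": 0, "ry": 0, "rz": 0, "gripper": 1},
    {"tx": 0.018, "ty": 0, "tz": 0, "rx": 0, "ry": 0, "rz": 0, "gripper": 1},
    {"tx": 0.008, "ty": 0, "tz": 0, "rx": 0, "ry": 0, "rz": 0, "gripper": 1},
    {"tx": 0.006, "ty": 0, "tz": 0, "rx": 0, "ry": 0, "rz": 0, "gripper": 1},
    {"tx": 0, "ty": 0, "tz": 0, "rx": 0, "ry": 0, "rz": 0, "gripper": 1}
  ]
}}

```text
time_s: 10.22
ee_pos: [526.7, 14.1, 120.7]
ee_rot: [180.0, -0.1, 175.6]
force: [1.2, -0.8, -0.1]
gripper_width: 0.4
gripper_force: 0.7
```

Call:
{"api": "send_rows", "payload": {
  "motion": [
    {"tx": 0.006, "ty": 0, "tz": 0, "rx": 0, "ry": 0, "rz": 0, "gripper": 1},
    {"tx": 0, "ty": 0, "tz": 0, "rx": 0, "ry": 0, "rz": 0, "gripper": 1}
  ]
}}

```text
time_s: 10.48
ee_pos: [524.9, 14.2, 120.7]
ee_rot: [180.0, 0.1, 175.6]
force: [4.5, -1.3, -1.9]
gripper_width: 0.6
gripper_force: 2.2
```

Call:
{"api": "send_rows", "payload": {
  "motion": [
    {"tx": 0.006, "ty": 0, "tz": 0, "rx": 0, "ry": 0, "rz": 0, "gripper": 1},
    {"tx": 0, "ty": 0, "tz": 0, "rx": 0, "ry": 0, "rz": 0, "gripper": 1}
  ]
}}

```text
time_s: 10.72
ee_pos: [524.9, 14.2, 121.0]
ee_rot: [180.0, 0.4, 175.6]
force: [11.4, -2.7, -7.0]
gripper_width: 0.6
gripper_force: 5.4
```

Call:
{"api": "send_rows", "payload": {
  "motion": [
    {"tx": 0.008, "ty": 0, "tz": 0, "rx": 0, "ry": 0, "rz": 0, "gripper": 1},
    {"tx": 0, "ty": 0, "tz": 0, "rx": 0, "ry": 0, "rz": 0, "gripper": 1}
  ]
}}

```text
time_s: 10.98
ee_pos: [525.0, 14.3, 121.2]
ee_rot: [180.0, 0.9, 175.6]
force: [19.5, -3.0, -14.2]
gripper_width: 0.3
gripper_force: 9.7
```

Call:
{"api": "send_rows", "payload": {
  "motion": [
    {"tx": -0.04, "ty": 0, "tz": 0, "rx": 0, "ry": 0, "rz": 0, "gripper": 1},
    {"tx": 0, "ty": 0, "tz": 0, "rx": 0, "ry": 0, "rz": 0, "gripper": 1},
    {"tx": 0, "ty": 0, "tz": -0.05, "rx": 0, "ry": 0, "rz": 0, "gripper": 1},
    {"tx": 0, "ty": 0, "tz": -0.06, "rx": 0, "ry": 0, "rz": 0, "gripper": 1},
    {"tx": 0, "ty": 0, "tz": -0.06, "rx": 0, "ry": 0, "rz": 0, "gripper": 1},
    {"tx": 0, "ty": 0, "tz": -0.06, "rx": 0, "ry": 0, "rz": 0, "gripper": 1},
    {"tx": 0, "ty": 0, "tz": 0, "rx": 0, "ry": 0, "rz": 0, "gripper": 1},
    {"tx": 0, "ty": 0, "tz": 0, "rx": 0, "ry": 0, "rz": 0, "gripper": 1}
  ]
}}

```text
time_s: 11.98
ee_pos: [535.8, 13.3, 234.7]
ee_rot: [180.0, -0.2, 175.6]
force: [-0.6, 0.4, 0.3]
gripper_width: 0.3
gripper_force: 0.0
```

```bash
python3 - <<'E'
from h import *
d=grab('wrist','w5.png'); e=grab('scene','s3.png')
a=d['frame'][:260]; b=cv2.resize(e['frame'][150:310,190:380],None,fx=2,fy=2,interpolation=cv2.INTER_CUBIC)
o=np.zeros((590,560,3),np.uint8); o[:260]=a; o[265:585,:380]=b; cv2.imwrite('pics/c5.png',o[:,:,::-1])
E
```

```text
(no output)
```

View pics/c5.png

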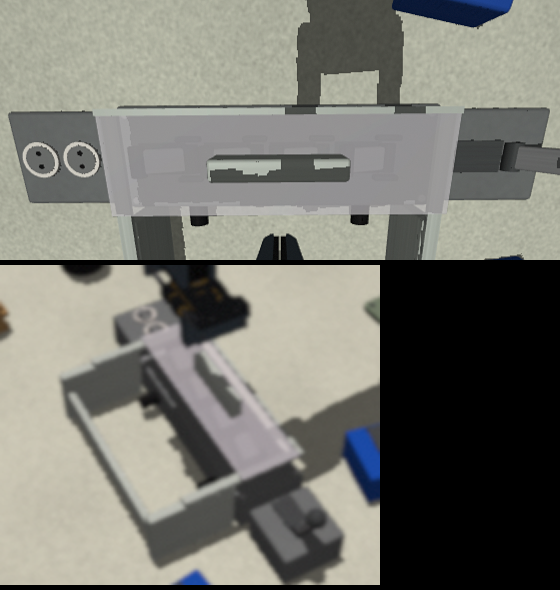

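The cover is over the levers and the single lever is still on. I'll check the bar's final position against the box.

```bash
python3 - <<'E'
from h import *
from scipy.spatial.transform import Rotation as Ro
d=load('w5.png'); T=np.eye(4);T[:3,:3]=Ro.from_euler('xyz',[180,-.2,175.6],degrees=True).as_matrix();T[:3,3]=[535.8,13.3,234.7]
W=T@d['T_tool_cam']; a=np.radians(-4.3); ex=np.array([np.cos(a),np.sin(a)])
for n,u,v,z in [('bar top front',280,155,145),('bar back top',280,181,145),('bar back bottom',280,182,109),('plate front',280,109,107),('plate back',280,213,109),('socket front',50,112,60),('socket back',60,203,60),('single front',500,109,60),('single back',500,198,60),('bank front',130,106,60)]:
    r=W[:3,:3]@np.linalg.inv(K(d))@[u,v,1]; c=W[:3,3]; p=c+r*(z-c[2])/r[2]
    print(n,p.round(1),((p[:2]-[494,14])@ex).round(1))
print(env.state()['time_s'])
E
```

```text
bar top front [484.1  17.2 145. ] -10.1
bar back top [505.5  15.6 145. ] 11.4
bar back bottom [513.8  15.  109. ] 19.7
plate front [447.8  20.1 107. ] -46.5
plate back [544.6  12.7 109. ] 50.5
socket front [ 431.6 -218.8   60. ] -44.7
socket back [ 528.9 -235.6   60. ] 53.5
single front [464.5 247.9  60. ] -46.9
single back [561.1 259.9  60. ] 48.5
bank front [ 432.2 -134.5   60. ] -50.5
12.075
```

The bar centre comes out at 0 to 2 mm, in line with the box centre, and it held against the hard stop. Handing in.

```bash
python3 -c "
from workcell import env
print(env.job_done())"
```

```text
the job is handed in; nothing more can be done
None
```

I swept all four levers off in one drag, pulled the cover home to its stop and let go, left the single lever on with the drum and carton untouched, and handed the job in at about 12 s; no verdict came back.

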